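# Take the scoop out of the ingredient bin and hold it up for refilling

## Task

The ingredient bin is about to be refilled: slide its clear lid fully back and take out the long scoop lying inside, tilting it so that it comes up handle first through the half-length opening, without forcing it against the lid or the walls. Finish still holding the scoop in the gripper, steady, with every part of it at least 3 cm above the bin's top and touching nothing else. Leave the lid open and the other things on the bench where they are.

Things in the scene. Friction and masses are not known exactly. Their poses are not given: they have to be found in the camera images.
- bin: shallow white ingredient bin, fixed to the bench, 400 mm long (its x axis) x 290 mm wide (its y axis), walls 5 mm, front and rear walls 140 mm high, rails along the long sides 154 mm high, inner floor 9 mm above the bench. Origin: centre of its underside. Its -x end is the front (sliding lid), its +x half has a fixed clear cover at 140-144 mm height
- bin_mouth (a point): centre of the opening that the fully slid-back lid leaves in the front half of the bin, at the bin's top (145 mm above the bench). Opening 183 mm long (bin's x, +-92 mm from here) x 280 mm wide (bin's y). Axes as the bin's
- lid (a joint): how far the clear sliding lid (4 mm thick, underside 145.5 mm above the bench) is slid back over the bin's rear half, m: 0 = shut, 0.185 = end stop, fully back. It slides along the bin's +x with about 1.5 N of friction and stays where it is left
- lid_grip (a point): centre of the white ridge on the sliding lid, to push or pinch: 16 mm thick along the bin's x, 110 mm long along the bin's y, standing 22 mm above the lid (top 11 mm above this point), 33 mm from the lid's front edge; moves with the lid. Axes as the bin's
- scoop_grip (a point): middle of the handle of the cast aluminium scoop lying in the bin (bowl under the rear half, handle in the front half), about 62 mm above the bench at the start. Handle 24 mm wide, 26 mm high, 135 mm long, flat sides. Axes: x level along the scoop from handle to bowl, z up; the handle rises 12 degrees towards its end. Scoop about 0.25 kg, 300 mm long, balance point about 100 mm from here along +x
- scoop_end (a point): end of the scoop's handle, 64 mm from the handle's middle along -x and 14 mm higher
- scoop_lip (a point): front lip of the scoop's bowl at its underside, 236 mm from the handle's middle along +x and 53 mm lower. Bowl 165 mm long, 92 mm wide, 51 mm deep, flat-bottomed, open at the lip, its back wall 71 mm from the handle's middle
- dredger: sugar dredger: upright aluminium shaker can with a domed top, 72 mm across, 111 mm tall. Origin: centre of its underside. Not part of the job
- scraper: bench scraper lying flat: steel blade 75 x 150 mm with a dark wooden grip along one edge, 24 mm thick. Origin: centre of its underside. Not part of the job
- rolling_pin: wooden rolling pin lying on the bench, barrel 56 mm thick, 430 mm long with its handles (long axis x). Origin: centre of its underside. Not part of the job
- loaf_tin: dark steel loaf tin, 240 x 115 mm, 70 mm tall, open top. Origin: centre of its underside. Not part of the job
- mixing_bowl: steel mixing bowl, 220 mm across, 90 mm tall. Origin: centre of its underside. Not part of the job
- beaker: clear plastic beaker, 84 mm across, 110 mm tall. Origin: centre of its underside. Not part of the job
- pastry_brush: pastry brush lying on the bench, handle along its x axis. Origin: centre of its underside. Not part of the job

How it is judged:
On the way, in this order (a step that is already met when the one before it is completed fails the run):
1. the lid is slid back, the scoop still lying in the bin (value of joint lid above 0.165 m and height (world z) of scoop_grip below 0.12 m), for 0.2 s.
2. the scoop is tilted in the opening: handle end out above the bin, lip of the bowl still inside (height (world z) of scoop_end above 0.16 m and height (world z) of scoop_lip below 0.13 m and angle between scoop_lip's own x axis and vertical above 1.8 rad), for 0.1 s.
At the end, for the whole second after the job is handed in: the scoop is held by the fingers, at rest (under 4 cm/s), with handle end, handle middle and lip of the bowl all at least 165 mm above the bench (2 cm above the bin's top), not touching the bin or its lid, and the lid still slid back (at least 165 of its 185 mm) (height (world z) of each of scoop_end, scoop_lip, scoop_grip above 0.165 m and contact force between the fingers and scoop above 1 N and contact force between scoop and bin below 0.2 N and linear speed of scoop below 0.04 m/s and value of joint lid above 0.165 m); the arm keeps its last pose, push and grip.
It fails at once if the scoop is forced against the bin or its lid (over 30 N) (contact force between scoop and bin above 30 N).
It fails at once if another thing on the bench is pushed away (over 4 cm) (distance of any of dredger, scraper, rolling_pin, loaf_tin, mixing_bowl, beaker, pastry_brush from where it was at the start of the episode above 0.04 m).
It also fails if it takes over 53 s, if anything falls off the work surface, if the arm or the gripper's body presses on something with over 40 N, if the wrist force passes 120 N, or if a joint passes its speed limit or range.

## Robot

A 6-joint arm with a two-finger parallel gripper is mounted at the origin on the work surface. World frame = base frame: x ahead of the robot, y to its left, z up, the work surface at z = 0. Lengths are in m, angles in rad, forces in N, time in s.
With the tool pointing down it reaches from about 0.375 to 0.9 m from the base axis. Payload 3.1 kg.
Tool frame: the origin (TCP) lies at the very end of the fingers, on their centre line; the grasp point (between the pads) lies 19 mm behind it; z points along the fingers, y is the direction in which the jaws open and shut (so a half turn about z gives the same grasp; the last joint's range is limited). The gripper opens to 85 mm and grips with 20 to 120 N. Pads are 22 mm wide; open, the fingers measure 114 mm over their backs; the gripper's body (76 mm by 85 mm) begins 54 mm behind the grasp point. The pads swing forward as they close: fully open they stand 13 mm farther back than shut.
Start: joints at [-1.345, 0.527, 1.433, -0, 1.181, -0.178], TCP at [0.246, -0.575, 0.231] pointing down, gripper open.
Joint ranges: [-3.08, 3.08], [-0.75, 2.2], [0.22, 2.44], [-1.43, 4.57], [0, 2.65], [-2.85, 2.85]. Speed limits (rad/s): [2.79, 2.79, 3.14, 3.14, 3.14, 3.14].

## Interface

Orientations are given as a unit quaternion [w, x, y, z].
In Python, from workcell import * gives the robot as it stands.
- The arm moves only by the shell command python3 -m handwheel 'ROWS' [OPENING]. ROWS is JSON, a list that holds one entry, the list of rows, each a list of 6 numbers: the shift along the tool's x, y, z in cm, then the turn, a rotation vector about the tool's x, y, z in rad. In form: [[[tx, ty, tz, wx, wy, wz], ...]]. A call has 1 to 10 rows; each row shifts and turns the commanded pose from where the row before left it, along the tool's axes as they then stand; what a row does not reach is not made up. A row lasts 1/8 s, in which the tool goes at most 62.5 mm and 10.7 degrees, less where a joint would pass 70% of its speed; a pose out of reach is approached as far as the arm can. A call is refused whole if a number of a shift passes 6.25 or a number of a turn 0.188, either way. A call with a gripper value outside its range is refused whole. OPENING is the finger opening in cm, from 0 to 8.54, set as the call begins (- or left out, the last holds). The fingers move at their own pace and stop on an object; the grip force is fixed at half the most. Time passes only in rows, so rows that do not move let the fingers close. It gives the time, the measured TCP pose, the force and the opening at its end, in the units of the state.
- observe(): the state, without advancing time (a new reading comes with each control period).
- snapshot(name): name is "scene" or "top" or "wrist"; returns (picture, depth): 420x560x3 uint8, red, green, blue; 420x560 float32, m along the optical axis (not along the pixel's ray), 0 where there is no reading.
- camera_model(name): a dict with "fx", "fy", "cx", "cy" (pixels), "k1" (the pictures are not rectified: a ray, as slopes to the right and down, at radius r is drawn at 1 + k1 r^2 times it, then the intrinsics apply), "xyz" and "rotation" of the camera in the world. Camera axes: x right, y down, z forward; pixel columns grow to the right and rows downward; lengths in m; the calibration is good to about 2 mm. A picture is of the moment at which its call begins: read the wrist's pose just before it. camera_model takes no time and is no camera call; for the wrist camera it gives the pose at the moment of the call.
- finish_job(): hands the job in, once; it reports no verdict.
The state is a dict: "time_s": time; "joints": joint angles; "qvel": joint speeds; "joint_torque": joint torques, N m; "position": TCP position; "tool_rot": TCP orientation; "contact_force": force on the tool from outside, world axes, zero at the start; "wrist_torque": the same for the moment, N m; "grip_width": finger opening in m.
Only numpy, scipy, OpenCV 4.12 (cv2) and the standard library are available. Lean on these libraries where they do the work, as an engineer would, in place of code of your own. Each camera call takes 0.05 s, during which the arm holds its last target.

## Working session

There is one attempt and no reset: what is moved stays moved. The work goes in short steps, Python scripts to look and compute and a shell command to move; the robot and the scene stay as the last step left them, time stands still between calls to the robot, and variables do not carry over. Pictures are saved under pics/ and viewed, and the job is handed in when it is done.

```bash
ls; mkdir -p pics; python3 - <<'E'
from workcell import *
import cv2,numpy as np
print(observe())
for n in("scene","top","wrist"):
    m=camera_model(n); print(n,m)
    p,d=snapshot(n); cv2.imwrite(f"pics/{n}0.png",p[:,:,::-1]); np.savez(f"pics/{n}0.npz",p=p,d=d)
E
```

```text
pics
{'time_s': 0.0, 'joints': array([-1.34549896e+00,  5.28480781e-01,  1.43393291e+00, -9.86220397e-06,
        1.18138417e+00, -1.78490347e-01]), 'qvel': array([-0.00121481,  0.00114169,  0.00012755,  0.00017608, -0.00015156,
        0.00094745]), 'joint_torque': array([ 1.14397491e-03, -4.42340362e+01, -1.78024757e+01, -2.37701415e-04,
        8.57245177e-03, -1.21282866e-05]), 'position': array([ 0.24542973, -0.57400192,  0.23031491]), 'tool_rot': array([-1.10219283e-03,  9.79687597e-01,  2.00526798e-01, -3.03609981e-05]), 'contact_force': array([-0.29148094,  0.39413556,  0.47400235]), 'wrist_torque': array([0.0029147 , 0.02025043, 0.03864867]), 'grip_width': 0.08542677686850303}
scene {'fx': 393.50023932570593, 'fy': 393.50023932570593, 'cx': 275.36752160559297, 'cy': 208.75590603386388, 'k1': 0.013258541470756117, 'xyz': array([1.02838923, 0.63469615, 1.14000223]), 'rotation': array([-0.10070897,  0.2648095 ,  0.90414015, -0.31978778])}
top {'fx': 403.9669309628758, 'fy': 403.9669309628758, 'cx': 279.0443117036695, 'cy': 206.4815121777312, 'k1': -0.05217250117201201, 'xyz': array([ 0.36371113, -0.0409359 ,  1.4854973 ]), 'rotation': array([ 0.04531961, -0.69635592,  0.71415248, -0.05496181])}
wrist {'fx': 290.1894330658452, 'fy': 290.1894330658452, 'cx': 279.88816903521086, 'cy': 207.05723472749833, 'k1': -0.05811608865596457, 'xyz': array([ 0.32005148, -0.54215116,  0.37309413]), 'rotation': array([ 0.13264266,  0.82406848, -0.54357581, -0.08855736])}
```

View pics/scene0.png

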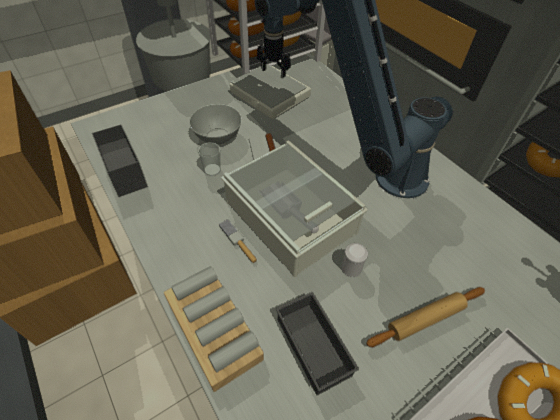

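View pics/top0.png

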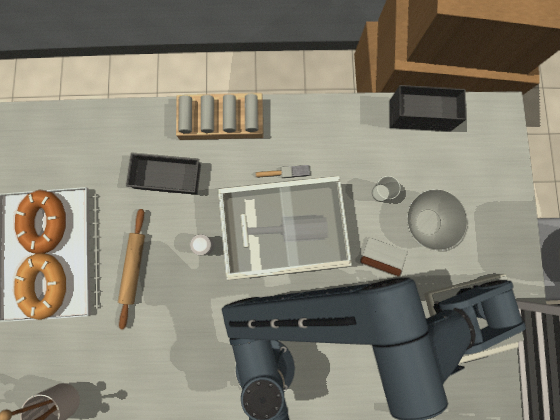

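```bash
cat > h.py <<'E'
import numpy as np,cv2
from scipy.spatial.transform import Rotation as R
def rot(q): q=np.asarray(q);return R.from_quat([q[1],q[2],q[3],q[0]])
def pix2ray(m,u,v):
    x=(np.asarray(u,float)-m['cx'])/m['fx'];y=(np.asarray(v,float)-m['cy'])/m['fy']
    xd,yd=x,y
    for _ in range(20):
        s=1+m['k1']*(x*x+y*y); x=xd/s;y=yd/s
    return np.stack([x,y,np.ones_like(x)],-1)
def world(m,u,v,d): # depth
    return rot(m['rotation']).apply(np.atleast_2d(pix2ray(m,u,v)*np.asarray(d)[...,None]))+m['xyz']
def atz(m,u,v,z):
    r=rot(m['rotation']).apply(np.atleast_2d(pix2ray(m,u,v)))
    return m['xyz']+r*((z-m['xyz'][2])/r[:,2:3])
def proj(m,P):
    c=rot(m['rotation']).inv().apply(np.atleast_2d(P)-m['xyz']);x=c[:,0]/c[:,2];y=c[:,1]/c[:,2]
    s=1+m['k1']*(x*x+y*y);return np.stack([x*s*m['fx']+m['cx'],y*s*m['fy']+m['cy']],-1)
E
```

```text
(no output)
```

The top view shows the bin at (220-352, 178-278). Its front is to the left, with the ridge near (246,229) and the scoop handle running from 255 to 285 at row ~231. I'll zoom in on it.

```bash
python3 - <<'E'
import cv2,numpy as np
a=cv2.imread('pics/top0.png')[160:295,190:420]; cv2.imwrite('pics/topz.png',cv2.resize(a,None,fx=3.45,fy=3.45,interpolation=cv2.INTER_CUBIC))
a=cv2.imread('pics/scene0.png')[130:280,200:390]; cv2.imwrite('pics/scz.png',cv2.resize(a,None,fx=4,fy=4,interpolation=cv2.INTER_CUBIC))
E
```

```text
(no output)
```

View pics/topz.png

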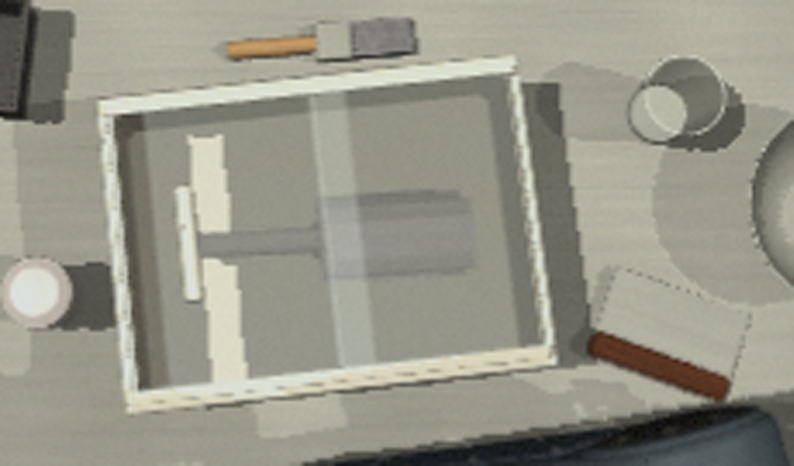

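View pics/scz.png

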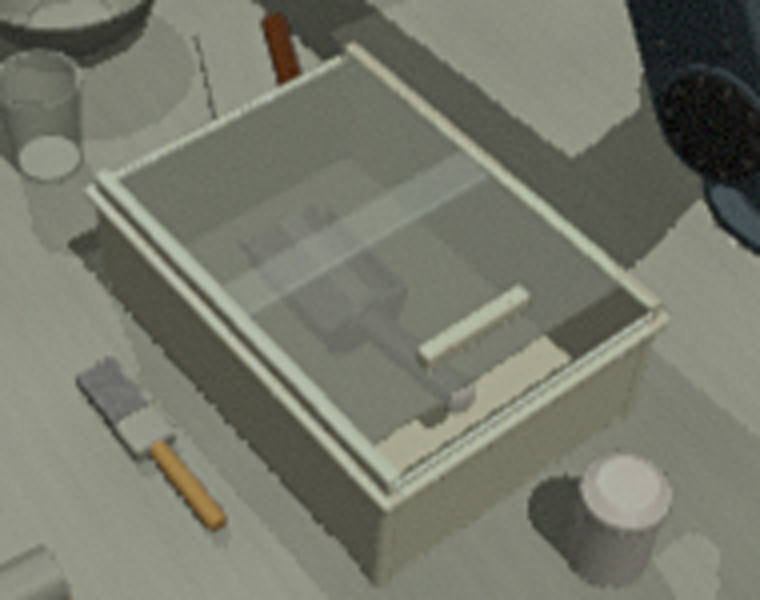

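```bash
python3 - <<'E'
import cv2,numpy as np
from h import *
from workcell import camera_model
m=camera_model('top')
c=np.array([[101,104],[515,61],[554,352],[131,408]])/3.45+[190,160]
P=atz(m,c[:,0],c[:,1],.15);print(P)
r=np.array([[182,187],[195,300]])/3.45+[190,160]
Q=atz(m,r[:,0],r[:,1],.1715);print(Q)
ctr=P.mean(0);print(ctr, np.linalg.norm(P-np.roll(P,-1,0),axis=1))
ax=(P[1]-P[0])+(P[2]-P[3]);print(np.arctan2(ax[1],ax[0])); ay=(P[0]-P[3])+(P[1]-P[2]); print(np.arctan2(ay[1],ay[0])-np.pi/2)
d=np.load('pics/top0.npz')['d']
u=[255,265,272,280,290,305,318,325];v=[231,230,230,229,228,228,227,226]
for a,b in zip(u,v): print(a,b,d[b,a],world(m,a,b,d[b,a]))
def show(n,m):pass
# depth ring: bin rail, dredger
for a,b in[(201,244),(300,182),(330,272)]: print(a,b,world(m,a,b,d[b,a]))
# scoop mask edges at columns
E
```

```text
[[ 0.61460209  0.13748995  0.15      ]
 [ 0.64780371 -0.2681119   0.15      ]
 [ 0.36398857 -0.29223088  0.15      ]
 [ 0.3220631   0.11094049  0.15      ]]
[[0.52861223 0.05813422 0.1715    ]
 [0.42141765 0.04742158 0.1715    ]]
[ 0.48711437 -0.07797808  0.15      ] [0.40695848 0.28483813 0.4053454  0.29374127]
-1.478171937121172
-1.4831097665116757
255 231 1.3394942 [[0.47454228 0.02014359 0.1471377 ]]
265 230 1.3348678 [[ 0.47657949 -0.0131967   0.15262049]]
272 230 1.3411386 [[ 0.47650736 -0.03630309  0.14663427]]
280 229 1.3387682 [[ 0.47889926 -0.06289792  0.14978368]]
290 228 1.3390783 [[ 0.4813409  -0.09612388  0.15033534]]
305 228 1.3474071 [[ 0.48075502 -0.14650259  0.14262055]]
318 227 1.3476988 [[ 0.4829338  -0.19000707  0.14331301]]
325 226 1.3458999 [[ 0.48545333 -0.21324239  0.14585106]]
201 244 [[0.43796885 0.20632528 0.10790831]]
300 182 [[ 0.63641359 -0.13467374  0.14781405]]
330 272 [[ 0.33003976 -0.24376502 -0.00285426]]
```

```bash
cat >> h.py <<'E'
XB=np.array([np.cos(-1.4795),np.sin(-1.4795),0]);YB=np.array([-XB[1],XB[0],0]);BC=np.array([.487,-.078,0])
def toolR(th): # th: tilt about bin y; 0=down; th>0 : tool z leans to bin -x (fingers point to front), i.e. scoop handle-up rotation
    z=-np.cos(th)*np.array([0,0,1.])-np.sin(th)*XB
    y=YB; x=np.cross(y,z); return R.from_matrix(np.stack([x,y,z],1))
def rows(p0,R0,p1,R1,N):
    rel=R0.inv()*R1; w=rel.as_rotvec()/N; p=R0.inv().apply(np.asarray(p1)-p0)
    S=sum(R.from_rotvec(w*k).as_matrix() for k in range(N)); t=np.linalg.solve(S,p)*100
    print(N,"rows of",np.round(t,2).tolist(),np.round(w,3).tolist(),"|t|",np.linalg.norm(t),"deg",np.degrees(np.linalg.norm(w)))
def b2w(x,y,z): return BC+x*XB+y*YB+np.array([0,0,z])
def w2b(p): d=np.asarray(p)-BC; return np.stack([d@XB,d@YB,d[...,2]],-1)
E
python3 - <<'E'
from h import *
from workcell import observe
o=observe();rows(o['position'],rot(o['tool_rot']),[.471,.098,.21],toolR(0),16)
E
```

```text
16 rows of [4.59, -1.19, 0.13] [-0.0, -0.0, -0.079] |t| 4.738289226656571 deg 4.506150926145105
```

```bash
python3 -m handwheel '[[[4.6,-1.2,0,0,0,-0.079],[4.6,-1.2,0,0,0,-0.079],[4.6,-1.2,0,0,0,-0.079],[4.6,-1.2,0,0,0,-0.079],[4.6,-1.2,0,0,0,-0.079],[4.6,-1.2,0,0,0,-0.079],[4.6,-1.2,0,0,0,-0.079],[4.6,-1.2,0,0,0,-0.079]]]' 6.0
```

```text
time_s: 1.15
position: [0.4682, -0.2721, 0.2311]
tool_rot: [-0.0, 0.868, 0.496, 0.0]
contact_force: [-0.1, 0.6, 0.0]
grip_width: 0.0599
```

```bash
python3 - <<'E'
from h import *
from workcell import observe
o=observe();rows(o['position'],rot(o['tool_rot']),[.471,.098,.21],toolR(0),8);print(o['joints'])
E
```

```text
8 rows of [4.55, -1.17, 0.26] [-0.0, -0.0, -0.078] |t| 4.708815943758378 deg 4.4670247732725965
[-7.33019462e-01  4.15771919e-01  1.64265878e+00  1.63199276e-04
  1.08330726e+00 -2.00677956e-01]
```

```bash
python3 -m handwheel '[[[4.55,-1.17,0,0,0,-0.078],[4.55,-1.17,0,0,0,-0.078],[4.55,-1.17,0,0,0,-0.078],[4.55,-1.17,0,0,0,-0.078],[4.55,-1.17,0,0,0,-0.078],[4.55,-1.17,0.5,0,0,-0.078],[4.55,-1.17,0.5,0,0,-0.078],[4.55,-1.17,0.5,0,0,-0.078],[0,0,0,0,0,0]]]'; python3 - <<'E'
from h import *
from workcell import *
o=observe();print(w2b(o['position']),o['joints'])
for n in("wrist","top"):
    m=camera_model(n);p,d=snapshot(n);cv2.imwrite(f"pics/{n}1.png",p[:,:,::-1]);np.savez(f"pics/{n}1.npz",p=p,d=d,m=m)
    print(proj(m,[b2w(-.131,0,.1715)]))
E
```

```text
time_s: 2.28
position: [0.4693, 0.0989, 0.2157]
tool_rot: [-0.001, 0.673, 0.74, -0.001]
contact_force: [0.3, -0.2, 0.3]
grip_width: 0.06
[-0.17774388 -0.00149785  0.21572783] [-2.62042292e-02  3.56810025e-01  1.80399277e+00  5.24211930e-04
  9.83571792e-01 -1.20390274e-01]
[[281.79445388 290.22638332]]
[[244.7234907  230.47673423]]
```

View pics/wrist1.png

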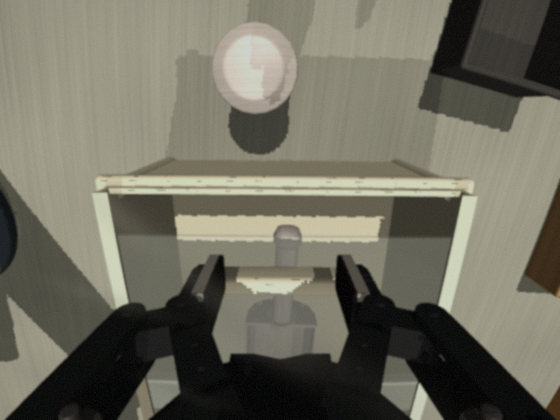

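The view shows the ridge at rows 267-293, between the fingers. The scoop handle end shows through the lid at (287,232) and the front wall is at row ~185. This matches the bin pose I measured, so I'll go down in front of the ridge and push.

```bash
python3 -m handwheel '[[[0,0,3,0,0,0],[0,0,2.6,0,0,0],[0,0,0.5,0,0,0],[-1.5,0,0,0,0,0],[-1.5,0,0,0,0,0],[-1,0,0,0,0,0],[-1,0,0,0,0,0]]]'; python3 - <<'E'
from h import *
from workcell import *
o=observe();print(w2b(o['position']))
p,d=snapshot("wrist");cv2.imwrite(f"pics/wrist2.png",p[:,:,::-1])
E
```

```text
time_s: 3.25
position: [0.4767, 0.0455, 0.156]
tool_rot: [0.001, 0.675, 0.738, 0.001]
contact_force: [0.8, 2.3, 1.7]
grip_width: 0.06
[-0.12396098  0.00097242  0.15604696]
```

View pics/wrist2.png

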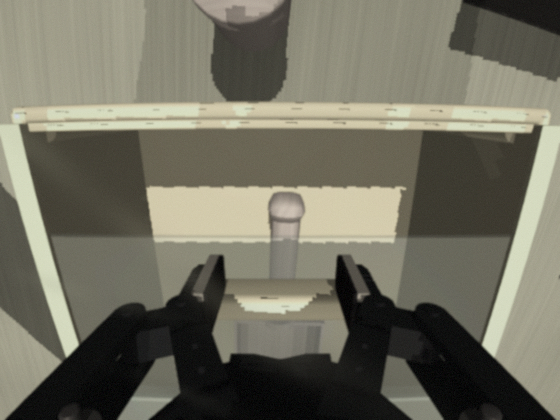

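Contact is about 2 N and the lid is following, with its front edge at row 238. I'll keep pushing.

```bash
python3 -m handwheel '[[[-1.5,0,0,0,0,0],[-1.5,0,0,0,0,0],[-1.5,0,0,0,0,0],[-1.5,0,0,0,0,0],[-1.5,0,0,0,0,0],[-1.5,0,0,0,0,0],[-1,0,0,0,0,0],[-0.8,0,0,0,0,0],[-0.5,0,0,0,0,0]]]'; python3 -m handwheel '[[[-0.4,0,0,0,0,0],[-0.4,0,0,0,0,0],[-0.3,0,0,0,0,0]]]'; python3 - <<'E'
from h import *
from workcell import *
o=observe();print(w2b(o['position']))
p,d=snapshot("wrist");cv2.imwrite(f"pics/wrist3.png",p[:,:,::-1])
E
```

```text
time_s: 4.42
position: [0.4856, -0.0665, 0.1551]
tool_rot: [-0.0, 0.675, 0.738, -0.0]
contact_force: [-0.8, 1.9, 0.8]
grip_width: 0.0601
time_s: 4.8
position: [0.4866, -0.077, 0.1552]
tool_rot: [-0.0, 0.675, 0.738, -0.0]
contact_force: [-1.3, 1.8, 0.5]
grip_width: 0.06
[-0.00099768 -0.0003115   0.15520351]
```

View pics/wrist3.png

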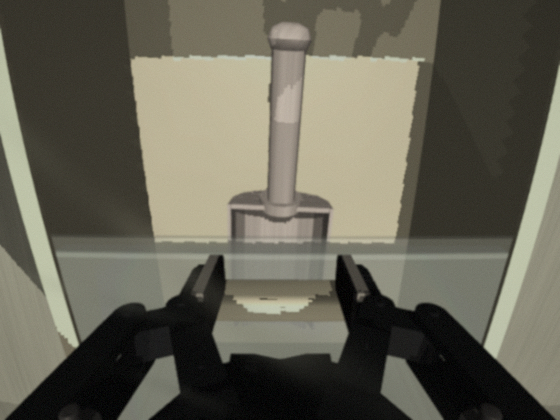

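```bash
python3 -m handwheel '[[[-0.3,0,0,0,0,0],[-0.3,0,0,0,0,0],[-0.2,0,0,0,0,0]]]'; python3 -m handwheel '[[[-0.3,0,0,0,0,0],[-0.2,0,0,0,0,0]]]';
```

```text
time_s: 5.22
position: [0.4867, -0.078, 0.1553]
tool_rot: [-0.005, 0.677, 0.736, 0.005]
contact_force: [4.6, 28.7, 6.3]
grip_width: 0.0599
time_s: 5.48
position: [0.4867, -0.0781, 0.1553]
tool_rot: [-0.008, 0.677, 0.736, 0.008]
contact_force: [7.4, 43.7, 11.1]
grip_width: 0.0597
```

The force jumped to 44 N, so the lid is at its end stop. I'll back off, lift and look.

```bash
python3 -m handwheel '[[[1.5,0,0,0,0,0],[1.5,0,0,0,0,0],[2,0,-2,0,0,0],[4,0,-4,0,0,0],[4,0,-4,0,0,0],[1,0,-4,0,0,0],[0,0,-3,0,0,0],[0,0,0,0,0,0],[0,0,0,0,0,0]]]' 8.5; python3 - <<'E'
from h import *
from workcell import *
o=observe();print(w2b(o['position']),o['tool_rot'])
for n in("wrist","top","scene"):
    m=camera_model(n);p,d=snapshot(n);cv2.imwrite(f"pics/{n}4.png",p[:,:,::-1]);np.savez(f"pics/{n}4.npz",p=p,d=d,m=m)
E
```

```text
time_s: 6.6
position: [0.4751, 0.0491, 0.3244]
tool_rot: [-0.0, 0.675, 0.738, -0.001]
contact_force: [0.0, -0.9, -0.4]
grip_width: 0.085
[-1.27683309e-01 -2.68650305e-04  3.24436793e-01] [-3.67725962e-04  6.75171443e-01  7.37660575e-01 -5.13825803e-04]
```

View pics/wrist4.png

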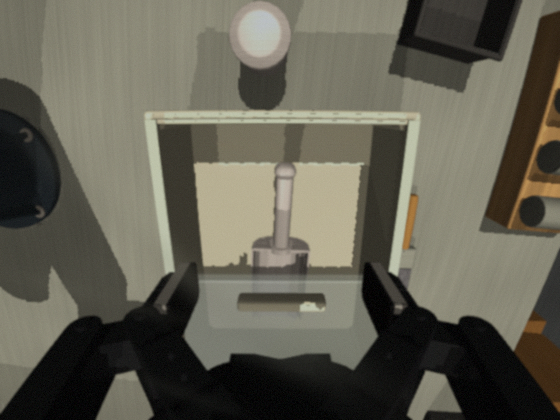

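View pics/top4.png

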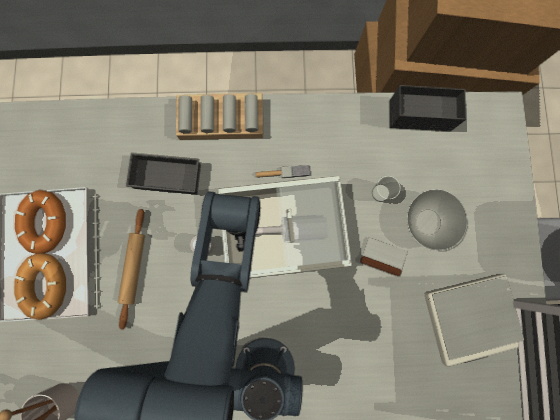

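The wrist view shows the opening clear. The lid's front edge is at row ~278, the handle runs from (285,168) to (282,248), and the bowl's back wall is at row 245. Next I'll get bin-frame coordinates from the depth.

```bash
python3 - <<'E'
from h import *
z=np.load('pics/wrist4.npz',allow_pickle=True);d=z['d'];m=z['m'].item();p=z['p']
g=cv2.cvtColor(p,cv2.COLOR_RGB2GRAY)
def W(u,v): return np.round(w2b(world(m,u,v,d[v,u]))[0],4)
for v in range(158,276,6):
    print(v,W(285 if v<200 else 283,v))
# row profiles of handle z
for v in (180,200,220,235):
    print(v,[(u,W(u,v).tolist()) for u in range(268,302,3)])
print('walls');
for u,v in[(158,200),(408,200),(405,160),(280,117),(230,117),(350,117),(285,281),(230,281),(350,281),(240,255),(260,300),(270,298)]: print(u,v,W(u,v))
E
python3 - <<'E'
import cv2
a=cv2.imread('pics/wrist4.png')[100:320,140:430];cv2.imwrite('pics/w4z.png',cv2.resize(a,None,fx=2.7,fy=2.7,interpolation=cv2.INTER_CUBIC))
E
```

```text
158 [-0.1382  0.0078  0.0091]
164 [-0.1404  0.0067  0.0758]
170 [-0.1347  0.0065  0.0889]
176 [-0.1266  0.0065  0.0885]
182 [-0.1173  0.0066  0.084 ]
188 [-0.1086  0.0067  0.0825]
194 [-0.0992  0.0067  0.0796]
200 [-0.0899  0.004   0.0776]
206 [-0.0804  0.004   0.0757]
212 [-0.0708  0.0041  0.0741]
218 [-0.0613  0.0041  0.0733]
224 [-0.0504  0.0041  0.0694]
230 [-0.0403  0.0042  0.0682]
236 [-0.0296  0.0042  0.066 ]
242 [-0.0188  0.0042  0.0643]
248 [-0.0074  0.0043  0.0618]
254 [0.0024 0.0043 0.063 ]
260 [0.0411 0.0048 0.0116]
266 [0.0529 0.0048 0.0119]
272 [0.0652 0.0049 0.0119]
180 [(268, [-0.1026, -0.0195, 0.0086]), (271, [-0.1027, -0.0147, 0.009]), (274, [-0.1022, -0.0099, 0.007]), (277, [-0.1199, -0.0042, 0.0832]), (280, [-0.1205, -0.0001, 0.0856]), (283, [-0.1204, 0.0039, 0.0854]), (286, [-0.1203, 0.0079, 0.0848]), (289, [-0.1204, 0.012, 0.0854]), (292, [-0.119, 0.0162, 0.0796]), (295, [-0.1026, 0.0241, 0.0093]), (298, [-0.1025, 0.0289, 0.0087]), (301, [-0.1024, 0.0338, 0.0085])]
200 [(268, [-0.0691, -0.02, 0.0098]), (271, [-0.0688, -0.0151, 0.0087]), (274, [-0.0689, -0.0101, 
[... 853 characters left out ...]
.0049, 0.0649]), (280, [-0.0316, -0.0003, 0.0668]), (283, [-0.0313, 0.0042, 0.0662]), (286, [-0.0305, 0.0087, 0.0645]), (289, [-0.0063, 0.0151, 0.01]), (292, [-0.0063, 0.0202, 0.0101]), (295, [-0.0056, 0.0255, 0.0085]), (298, [-0.0067, 0.0305, 0.011]), (301, [-0.0063, 0.0357, 0.0102])]
walls
158 200 [-0.1139 -0.139   0.1545]
408 200 [-0.1132  0.1458  0.1543]
405 160 [-0.1589  0.136   0.1549]
280 117 [-0.2029  0.      0.1356]
230 117 [-0.2032 -0.055   0.135 ]
350 117 [-0.2031  0.0768  0.1365]
285 281 [-0.0046  0.0059  0.1493]
230 281 [-0.0036 -0.0642  0.1478]
350 281 [-0.0045  0.0884  0.15  ]
240 255 [ 0.0335 -0.0714  0.0071]
260 300 [ 0.0103 -0.025   0.168 ]
270 298 [ 0.0106 -0.0129  0.1637]
```

View pics/w4z.png

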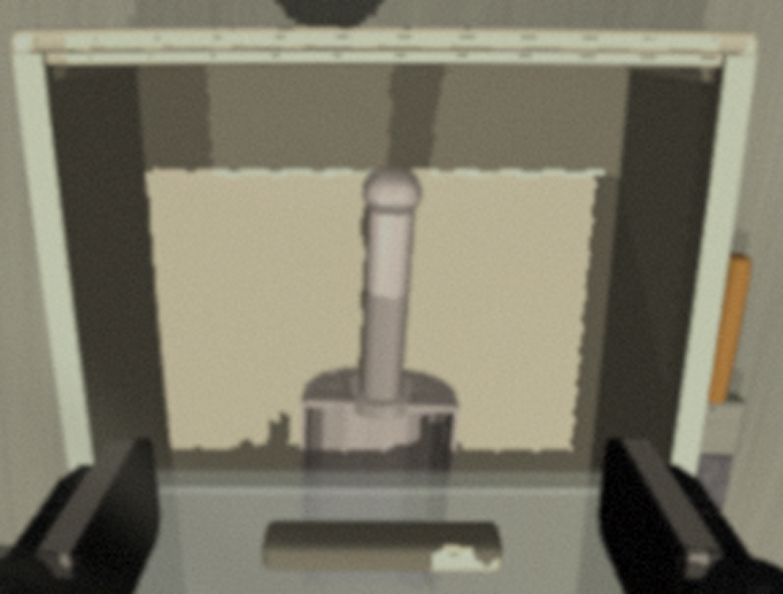

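```bash
cat > plan.py <<'E'
import numpy as np
def seg(a,b,n=40): return np.linspace(a,b,n)
def poly(v): v=np.array(v);return np.concatenate([seg(v[i],v[(i+1)%len(v)]) for i in range(len(v))])
u=np.array([np.cos(np.radians(12)),-np.sin(np.radians(12))]);n=np.array([-u[1],u[0]])*-1
n=np.array([np.sin(np.radians(12)),np.cos(np.radians(12))])
SC=np.concatenate([poly([[.071,-.053],[.236,-.053],[.236,-.002],[.071,-.002]]),poly([-.066*u+.014*n,.071*u+.014*n,.071*u-.014*n,-.066*u-.014*n])])
# gripper in its frame: a = along bin x, b=up from grasp; th=0
def grip(): return np.concatenate([poly([[-.011,-.019],[.011,-.019],[.016,.054],[-.016,.054]]),poly([[-.043,.054],[.043,.054],[.043,.2],[-.043,.2]]),poly([[-.1,.10],[-.04,.10],[-.04,.15],[-.1,.15]])])
def rotp(P,th): # handle up (front is -x): rotate clockwise  in x-z: +x goes to -z
    c,s=np.cos(th),np.sin(th); return np.stack([P[:,0]*c+P[:,1]*s,-P[:,0]*s+P[:,1]*c],1)
boxes=[(-9,9,-9,.009),(-.203,-.197,-9,.14),(.192,.2,-9,.15),(-.012,.2,.14,.15),(.0,.035,.15,.172)]
def clr(P,sc=True):
    d=9;w=None
    for i,(x0,x1,z0,z1) in enumerate(boxes):
        dx=np.maximum(np.maximum(x0-P[:,0],P[:,0]-x1),0);dz=np.maximum(np.maximum(z0-P[:,1],P[:,1]-z1),0)
        k=np.hypot(dx,dz).min()
        if k<d:d=k;w=i
    return d,w
def both(gx,gz,th,off,th0):
    s=rotp(SC,th)+[gx,gz]; g=rotp(rotp(grip(),th0)+off,th)+[gx,gz]
    return clr(s),clr(g)
E
python3 - <<'E'
from plan import *
off=-.014*u;th0=-.09
xs=np.arange(-.2,.0,.004)
for deg in range(0,61,5):
    th=np.radians(deg); low=-rotp(SC,th)[:,1].min()
    for c in ([.003,.012,.03] if deg<45 else [.003,.012,.03,.06,.1,.14,.18]):
        gz=.009+low+c; res=[(min(both(x,gz,th,off,th0)[0][0],both(x,gz,th,off,th0)[1][0]),x) for x in xs]
        ok=[x for r,x in res if r>min(.008,c*.9)]
        b=max(res); print(deg,c,'gz %.3f best %.3f at %.3f'%(gz,b[0],b[1]),'ok range',(round(min(ok),3),round(max(ok),3)) if ok else None)
E
```

```text
0 0.003 gz 0.065 best 0.003 at -0.048 ok range (np.float64(-0.124), np.float64(-0.048))
0 0.012 gz 0.074 best 0.012 at -0.060 ok range (np.float64(-0.12), np.float64(-0.056))
0 0.03 gz 0.092 best 0.030 at -0.076 ok range (np.float64(-0.12), np.float64(-0.056))
5 0.003 gz 0.085 best 0.003 at -0.048 ok range (np.float64(-0.124), np.float64(-0.048))
5 0.012 gz 0.094 best 0.012 at -0.056 ok range (np.float64(-0.12), np.float64(-0.052))
5 0.03 gz 0.112 best 0.030 at -0.076 ok range (np.float64(-0.12), np.float64(-0.052))
10 0.003 gz 0.105 best 0.003 at -0.044 ok range (np.float64(-0.124), np.float64(-0.044))
10 0.012 gz 0.114 best 0.012 at -0.056 ok range (np.float64(-0.12), np.float64(-0.052))
10 0.03 gz 0.132 best 0.026 at -0.104 ok range (np.float64(-0.12), np.float64(-0.052))
15 0.003 gz 0.124 best 0.003 at -0.040 ok range (np.float64(-0.128), np.float64(-0.04))
15 0.012 gz 0.133 best 0.012 at -0.060 ok range (np.float64(-0.132), np.float64(-0.048))
15 0.03 gz 0.151 best 0.023 at -0.136 ok range (np.float64(-0.16), np.float64(-0.084))
20 0.003 gz 0.143 best 0.003 at -0.052 ok range (n
[... 2977 characters left out ...]
-0.14))
55 0.18 gz 0.413 best 0.081 at -0.200 ok range (np.float64(-0.2), np.float64(-0.004))
60 0.003 gz 0.243 best 0.003 at -0.076 ok range (np.float64(-0.192), np.float64(-0.072))
60 0.012 gz 0.252 best 0.012 at -0.092 ok range (np.float64(-0.188), np.float64(-0.084))
60 0.03 gz 0.270 best 0.030 at -0.120 ok range (np.float64(-0.2), np.float64(-0.096))
60 0.06 gz 0.300 best 0.054 at -0.164 ok range (np.float64(-0.2), np.float64(-0.112))
60 0.1 gz 0.340 best 0.056 at -0.184 ok range (np.float64(-0.2), np.float64(-0.136))
60 0.14 gz 0.380 best 0.068 at -0.192 ok range (np.float64(-0.2), np.float64(-0.124))
60 0.18 gz 0.420 best 0.088 at -0.196 ok range (np.float64(-0.2), np.float64(-0.004))
```

```bash
cat >> h.py <<'E'
_a=-0.07
XS=R.from_rotvec([0,0,_a]).apply(XB);YS=R.from_rotvec([0,0,_a]).apply(YB)
def sR(th):
    z=-np.cos(th)*np.array([0,0,1.])-np.sin(th)*XS; return R.from_matrix(np.stack([np.cross(YS,z),YS,z],1))
G0=b2w(-.076,.0032,.062)   # scoop_grip at start
OFF=.0143; TH0=-.09
def tcp_for(gx,gz,th):
    # scoop grip bin-x shift relative start along XS, height, tilt -> TCP pos, rot
    g=G0+(gx+.076)*XS; g[2]=gz
    a=th+np.radians(12); g=g-OFF*(np.cos(a)*XS-np.sin(a)*np.array([0,0,1]))
    r=sR(th+TH0); return g+r.apply([0,0,.019]),r
E
python3 - <<'E'
from h import *
from workcell import observe
o=observe();p,r=o['position'],rot(o['tool_rot'])
q,s=tcp_for(-.076,.062,0);pre=q-s.apply([0,0,.12]);print(w2b(q),w2b(pre))
rows(p,r,pre,s,3);rows(pre,s,q,s,4)
E
```

```text
[-0.08824974  0.00405889  0.04605004] [-0.09900876  0.00481325  0.16556436]
3 rows of [-0.8, 0.22, 5.3] [-0.0, -0.03, 0.022] |t| 5.366743870680895 deg 2.150612083021582
4 rows of [0.0, 0.0, 3.0] [0.0, 0.0, 0.0] |t| 3.000000000000002 deg 0.0
```

```bash
python3 -m handwheel '[[[-0.8,0.22,5.3,0,-0.03,0.023],[-0.8,0.22,5.3,0,-0.03,0.023],[-0.8,0.22,5.3,0,-0.03,0.023],[0,0,0,0,0,0]]]' 8.5; python3 - <<'E'
from h import *
from workcell import *
o=observe();p,r=o['position'],rot(o['tool_rot'])
q,s=tcp_for(-.076,.062,0);rows(p,r,q,s,4);print(w2b(p))
m=camera_model('wrist');P,d=snapshot("wrist");cv2.imwrite(f"pics/wrist5.png",P[:,:,::-1]);np.savez("pics/wrist5.npz",p=P,d=d,m=m)
for v in (160,190,220,250):
    c=[w2b(world(m,u,v,d[v,u]))[0] for u in range(230,330)]; c=np.array([x for x in c if .05<x[2]<.1])
    if len(c):print(v,len(c),c[:,0].mean(),c[:,1].min(),c[:,1].max(),c[:,2].max())
E
```

```text
time_s: 7.25
position: [0.4806, 0.0213, 0.1631]
tool_rot: [0.028, 0.699, 0.713, -0.034]
contact_force: [0.2, -0.2, 1.1]
grip_width: 0.0851
4 rows of [-0.02, 0.07, 2.94] [-0.002, -0.001, -0.0] |t| 2.9407793566421643 deg 0.12825403045560121
[-0.09949051  0.0026602   0.16313418]
160 35 -0.1380608570624033 -0.007461885876599742 0.019744503217046686 0.0842872898269966
190 30 -0.11409690795430358 -0.006822024758874788 0.01676005705376758 0.08475112305713653
220 27 -0.08482790398649905 -0.007834388741648692 0.014682274622009417 0.07812181978683405
250 25 -0.05033195608355199 -0.009181097195142072 0.013345667774456395 0.07133387790463153
```

View pics/wrist5.png

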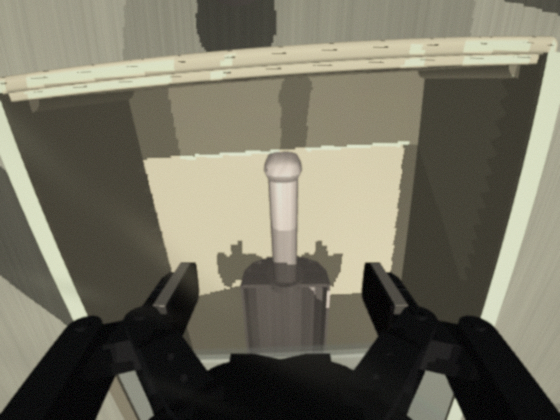

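The handle is centred between the jaws at col 284 and parallel to the view, so I'll descend and grip.

```bash
python3 -m handwheel '[[[0,0.05,3.5,0,0,0],[0,0.05,3.5,0,0,0],[0,0,2.8,0,0,0],[0,0,1.9,0,0,0],[0,0,0,0,0,0]]]' 8.5; python3 -m handwheel '[[[0,0,0,0,0,0],[0,0,0,0,0,0],[0,0,0,0,0,0],[0,0,0,0,0,0],[0,0,0,0,0,0],[0,0,0,0,0,0]]]' 0; python3 - <<'E'
from h import *
from workcell import *
o=observe();p,r=o['position'],rot(o['tool_rot']);print(w2b(p),o['grip_width'],o['joints'])
P,d=snapshot("wrist");cv2.imwrite(f"pics/wrist6.png",P[:,:,::-1])
W=[(-.076,.068,0),(-.08,.114,10),(-.115,.155,20),(-.15,.2,33),(-.155,.246,47),(-.165,.262,55),(-.18,.34,55),(-.18,.45,55)]
N=[1,4,4,4,4,3,3,4]
for w,n in zip(W,N):
    q,s=tcp_for(w[0],w[1],np.radians(w[2]));print(w,w2b(q).round(3));rows(p,r,q,s,n);p,r=q,s
E
```

```text
time_s: 7.92
position: [0.4869, 0.0105, 0.0516]
tool_rot: [0.034, 0.699, 0.713, -0.03]
contact_force: [0.8, 0.7, 1.1]
grip_width: 0.0851
time_s: 8.68
position: [0.4859, 0.0109, 0.051]
tool_rot: [0.033, 0.699, 0.713, -0.03]
contact_force: [-0.5, 1.7, 6.2]
grip_width: 0.0229
[-0.08863207  0.00698385  0.05095715] 0.022948456480673462 [-0.15324928  0.66009075  1.91925487 -0.16901065  0.5493779  -0.02968335]
(-0.076, 0.068, 0) [-0.088  0.004  0.052]
1 rows of [-0.07, -0.29, -0.1] [0.004, -0.0, -0.001] |t| 0.3145789250005877 deg 0.22150499112452784
(-0.08, 0.114, 10) [-0.095  0.005  0.1  ]
4 rows of [0.14, 0.0, -1.21] [0.0, 0.044, -0.0] |t| 1.221967685280815 deg 2.5000000000000004
(-0.115, 0.155, 20) [-0.132  0.007  0.144]
4 rows of [1.08, 0.0, -0.94] [0.0, 0.044, -0.0] |t| 1.4369935930653848 deg 2.500000000000001
(-0.15, 0.2, 33) [-0.169  0.01   0.193]
4 rows of [1.29, -0.0, -0.85] [0.0, 0.057, 0.0] |t| 1.5399555911075768 deg 3.2500000000000004
(-0.155, 0.246, 47) [-0.175  0.01   0.244]
4 rows of [0.82, 0.0, -0.98] [0.0, 0.061, 0.0] |t| 1.2817695728043856 deg 3.5000000000000013
(-0.165, 0.262, 55) [-0.185  0.011  0.263]
3 rows of [0.68, -0.0, -0.21] [0.0, 0.047, -0.0] |t| 0.7116203852685482 deg 2.6666666666666647
(-0.18, 0.34, 55) [-0.2    0.012  0.341]
3 rows of [2.31, -0.0, -1.29] [0.0, 0.0, 0.0] |t| 2.6476404589747458 deg 0.0
(-0.18, 0.45, 55) [-0.2    0.012  0.451]
4 rows of [2.1, -0.0, -1.77] [0.0, 0.0, 0.0] |t| 2.7499999999999996 deg 0.0
```

View pics/wrist6.png

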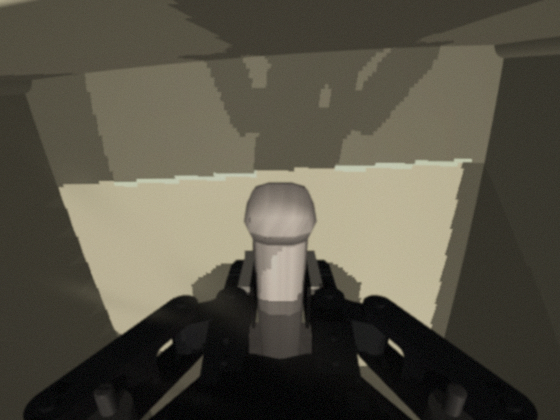

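The handle is held at 22.9 mm, but about 6 mm high on the pads. I'll regrip a little lower so it can't rotate in the grip.

```bash
python3 -m handwheel '[[[0,0,0,0,0,0],[0,0,0,0,0,0],[0,-0.2,0.4,0,0,0],[0,0,0.4,0,0,0],[0,0,0,0,0,0]]]' 5; python3 -m handwheel '[[[0,0,0,0,0,0],[0,0,0,0,0,0],[0,0,0,0,0,0],[0,0,0,0,0,0],[0,0,0,0,0,0]]]' 0; python3 -m handwheel '[[[0,0,-0.3,0,0,0],[0,0,-0.5,0,0,0],[0.14,0,-1.2,0,0.044,0],[0,0,0,0,0,0]]]'; python3 - <<'E'
from h import *
from workcell import *
o=observe();p,r=o['position'],rot(o['tool_rot']);print(w2b(p),o['grip_width'],o['wrist_torque'])
m=camera_model('top');P,d=snapshot("scene");cv2.imwrite(f"pics/scene7.png",cv2.resize(P[100:310,150:430,::-1],None,fx=2.8,fy=2.8))
E
```

```text
time_s: 9.35
position: [0.4833, 0.0099, 0.0421]
tool_rot: [0.033, 0.699, 0.713, -0.031]
contact_force: [0.1, -0.3, -0.1]
grip_width: 0.0499
time_s: 9.98
position: [0.4839, 0.0099, 0.0428]
tool_rot: [0.033, 0.699, 0.713, -0.03]
contact_force: [1.4, -0.4, 1.4]
grip_width: 0.0232
time_s: 10.48
position: [0.4839, 0.0128, 0.063]
tool_rot: [0.018, 0.7, 0.714, -0.015]
contact_force: [-0.0, 0.4, -3.5]
grip_width: 0.0228
[-0.09071408  0.00521945  0.0630402 ] 0.022845851916164187 [ 0.44784655 -0.03395577 -0.04624232]
```

View pics/scene7.png

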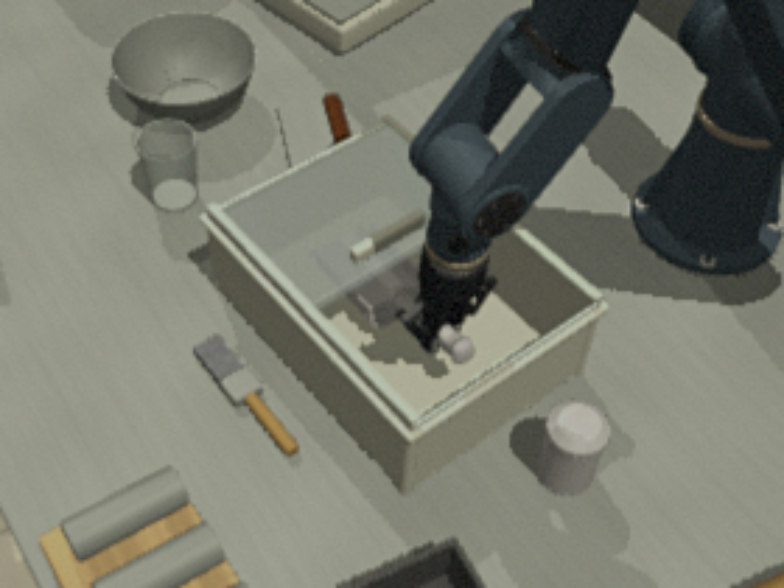

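The scoop is lifted about 2 cm with no slip (−3.5 N, 0.45 N m). Next I'll start the tilt.

```bash
cat > go.py <<'E'
from h import *
from workcell import *
import sys
o=observe();p,r=o['position'],rot(o['tool_rot'])
y=r.as_matrix()[:,1];z=r.as_matrix()[:,2];print(w2b(p).round(3),'tilt',np.degrees(np.arctan2(-z@XS,-z[2])+.09).round(1),o['grip_width'],o['contact_force'].round(1),o['wrist_torque'].round(2),'J',o['joints'].round(2))
a=eval(sys.argv[1])
for w in a:
    q,s=tcp_for(w[0],w[1],np.radians(w[2]));print(w);rows(p,r,q,s,w[3]);p,r=q,s
E
python3 go.py '[(-.08,.116,10,3),(-.115,.157,20,4)]'
```

```text
[-0.091  0.005  0.063] tilt 2.5 0.023081778447705165 [ 0.2 -0.8 -2.9] [0.4  0.02 0.02] J [-0.18  0.63  1.92 -0.08  0.58 -0.13]
(-0.08, 0.116, 10, 3)
3 rows of [0.13, -0.02, -1.33] [0.001, 0.044, -0.001] |t| 1.3321515909273196 deg 2.5041852860978735
(-0.115, 0.157, 20, 4)
4 rows of [1.08, 0.0, -0.94] [0.0, 0.044, -0.0] |t| 1.4369935930653848 deg 2.500000000000001
```

```bash
python3 -m handwheel '[[[0.13,0,-1.4,0,0.044,0],[0.13,0,-1.4,0,0.044,0],[0.13,0,-1.3,0,0.044,0],[1.08,0,-0.94,0,0.044,0],[1.08,0,-0.94,0,0.044,0],[1.08,0,-0.94,0,0.044,0],[1.08,0,-0.94,0,0.044,0],[0,0,0,0,0,0]]]' 0; python3 go.py '[(-.15,.202,33,4),(-.155,.248,47,4)]';python3 - <<'E'
from workcell import *
import cv2
P,d=snapshot("scene");cv2.imwrite("pics/scene8.png",cv2.resize(P[100:310,150:430,::-1],None,fx=2.8,fy=2.8))
E
```

```text
time_s: 11.52
position: [0.4823, 0.0539, 0.147]
tool_rot: [-0.092, 0.694, 0.708, 0.092]
contact_force: [0.7, 0.1, -3.3]
grip_width: 0.0234
[-0.132  0.007  0.147] tilt 20.1 0.023417464193886947 [ 0.7  0.1 -3.3] [ 0.1  -0.    0.02] J [-0.28  0.49  1.87  0.33  0.88 -0.52]
(-0.15, 0.202, 33, 4)
4 rows of [1.28, -0.0, -0.83] [0.001, 0.056, -0.0] |t| 1.5257952368549328 deg 3.2271131899456953
(-0.155, 0.248, 47, 4)
4 rows of [0.82, 0.0, -0.98] [0.0, 0.061, 0.0] |t| 1.2817695728043856 deg 3.5000000000000013
```

View pics/scene8.png

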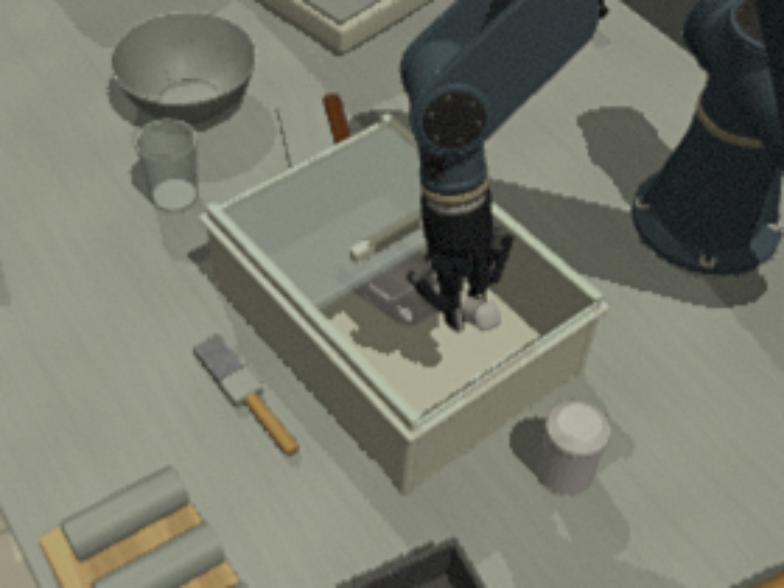

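The scoop is tilting freely, with no contact force beyond its weight. I'll continue.

```bash
python3 -m handwheel '[[[1.28,0,-0.83,0,0.057,0],[1.28,0,-0.83,0,0.057,0],[1.28,0,-0.83,0,0.057,0],[1.28,0,-0.83,0,0.057,0],[0,0,0,0,0,0]]]' 0; python3 go.py '[(-.155,.250,47,4),(-.165,.266,55,3)]';python3 - <<'E'
from workcell import *
import cv2,numpy as np
m=camera_model("wrist")
P,d=snapshot("scene");cv2.imwrite("pics/scene9.png",cv2.resize(P[100:310,150:430,::-1],None,fx=2.8,fy=2.8))
P,d=snapshot("wrist");cv2.imwrite("pics/wrist9.png",P[:,:,::-1]);np.savez("pics/wrist9.npz",d=d,m=m)
E
```

```text
time_s: 12.2
position: [0.4815, 0.0903, 0.195]
tool_rot: [-0.172, 0.679, 0.693, 0.17]
contact_force: [-0.1, -1.2, -2.7]
grip_width: 0.023
[-0.168  0.01   0.195] tilt 33.1 0.02302217338200523 [-0.1 -1.2 -2.7] [-0.27 -0.08 -0.03] J [-0.33  0.45  1.85  0.52  1.08 -0.66]
(-0.155, 0.25, 47, 4)
4 rows of [0.87, -0.0, -1.02] [0.001, 0.061, 0.0] |t| 1.3404411978684538 deg 3.4730054479443457
(-0.165, 0.266, 55, 3)
3 rows of [0.68, -0.0, -0.21] [0.0, 0.047, -0.0] |t| 0.7116203852685482 deg 2.6666666666666647
```

View pics/scene9.png

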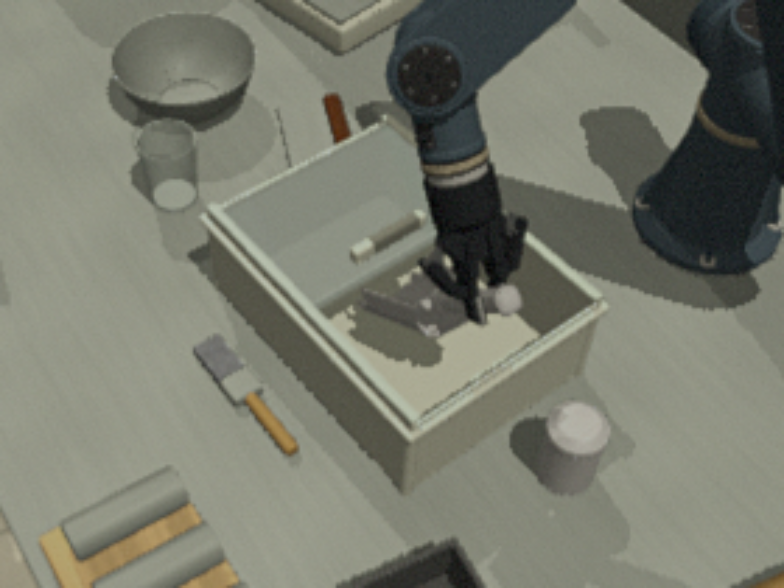

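View pics/wrist9.png

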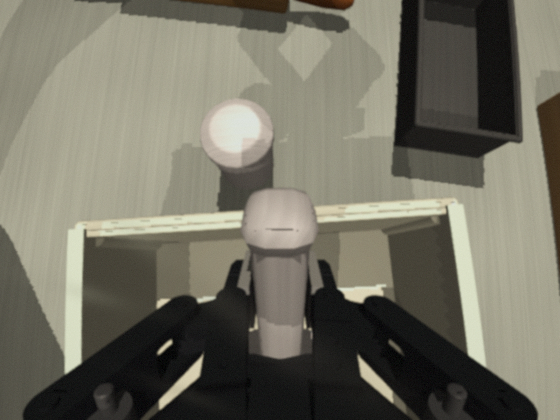

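The scoop hasn't slipped: the knob sits at the same place in the wrist view, rows 188-245. The lip is inside and the handle end is above the rim. Next I'll tilt further and lift.

```bash
python3 -m handwheel '[[[0.87,0,-1.02,0,0.061,0],[0.87,0,-1.02,0,0.061,0],[0.87,0,-1.02,0,0.061,0],[0.87,0,-1.02,0,0.061,0],[0.68,0,-0.3,0,0.047,0],[0.68,0,-0.3,0,0.047,0],[0.68,0,-0.3,0,0.047,0],[0,0,0,0,0,0]]]' 0; python3 go.py '[(-.18,.34,55,4),(-.18,.46,55,6)]';python3 - <<'E'
from workcell import *
import cv2,numpy as np
P,d=snapshot("scene");cv2.imwrite("pics/scene10.png",cv2.resize(P[100:310,150:430,::-1],None,fx=2.8,fy=2.8))
E
```

```text
time_s: 13.3
position: [0.4811, 0.1054, 0.2691]
tool_rot: [-0.302, 0.634, 0.647, 0.298]
contact_force: [0.3, 0.0, -3.1]
grip_width: 0.0231
[-0.183  0.011  0.269] tilt 55.3 0.023131547077579917 [ 0.3  0.  -3.1] [-0.65 -0.02  0.02] J [-0.47  0.46  1.81  0.75  1.43 -0.83]
(-0.18, 0.34, 55, 4)
4 rows of [1.64, -0.0, -0.83] [0.001, -0.001, 0.0] |t| 1.8436029128896003 deg 0.08782214352628434
(-0.18, 0.46, 55, 6)
6 rows of [1.53, -0.0, -1.29] [0.0, 0.0, 0.0] |t| 2.0 deg 0.0
```

View pics/scene10.png

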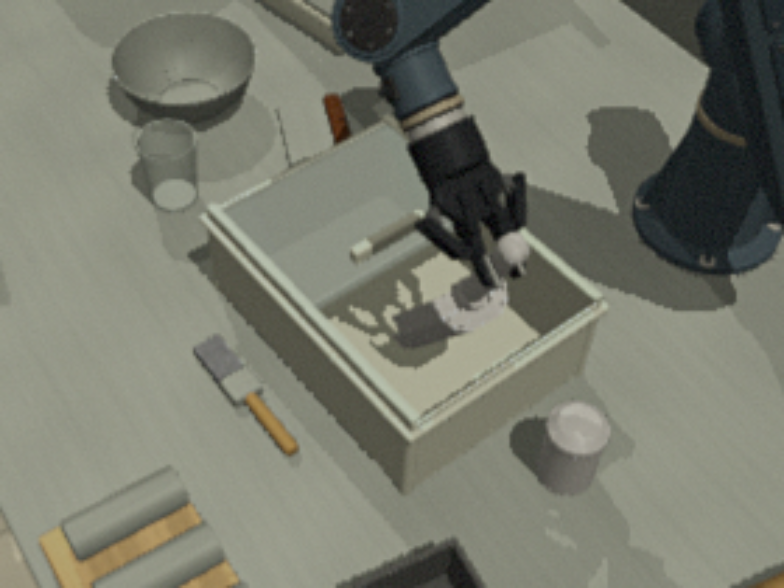

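```bash
python3 -m handwheel '[[[1.64,0,-0.83,0,0,0],[1.64,0,-0.83,0,0,0],[1.64,0,-0.83,0,0,0],[1.64,0,-0.83,0,0,0],[1.53,0,-1.29,0,0,0],[1.53,0,-1.29,0,0,0],[1.53,0,-1.29,0,0,0],[1.53,0,-1.29,0,0,0],[1.53,0,-1.29,0,0,0],[1.53,0,-1.29,0,0,0]]]' 0; python3 -m handwheel '[[[0,0,0,0,0,0],[0,0,0,0,0,0],[0,0,0,0,0,0],[0,0,0,0,0,0]]]' 0; python3 go.py '[]';python3 - <<'E'
from workcell import *
from h import *
m=camera_model("top")
P,d=snapshot("scene");cv2.imwrite("pics/scene11.png",cv2.resize(P[40:310,150:430,::-1],None,fx=2.2,fy=2.2))
ms=camera_model("scene");np.savez("pics/s11.npz",d=d,m=ms)
P,d=snapshot("top");cv2.imwrite("pics/top11.png",P[:,:,::-1]);np.savez("pics/t11.npz",d=d,m=m)
E
```

```text
time_s: 14.6
position: [0.4801, 0.1216, 0.4624]
tool_rot: [-0.302, 0.634, 0.647, 0.298]
contact_force: [0.2, -0.3, -3.2]
grip_width: 0.0232
time_s: 15.1
position: [0.48, 0.1217, 0.4606]
tool_rot: [-0.302, 0.634, 0.647, 0.297]
contact_force: [-0.4, -0.6, -3.8]
grip_width: 0.0234
[-0.199  0.011  0.461] tilt 55.3 0.023381339045335896 [-0.4 -0.6 -3.8] [-0.67  0.   -0.03] J [-0.44  0.22  1.58  0.78  1.76 -0.48]
```

View pics/scene11.png

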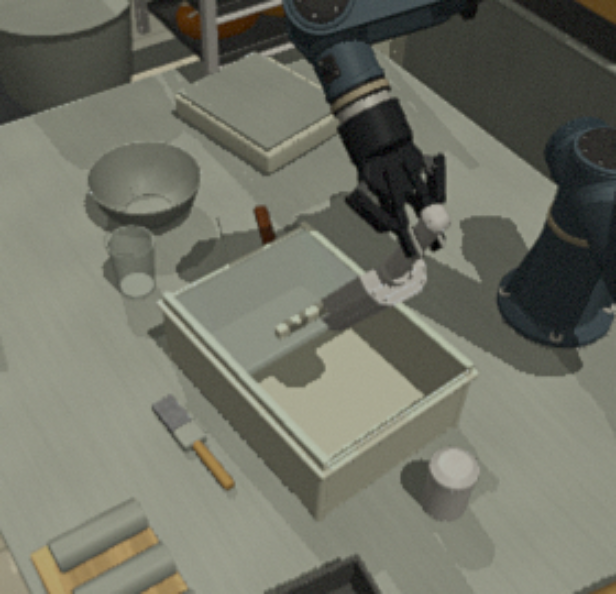

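View pics/top11.png

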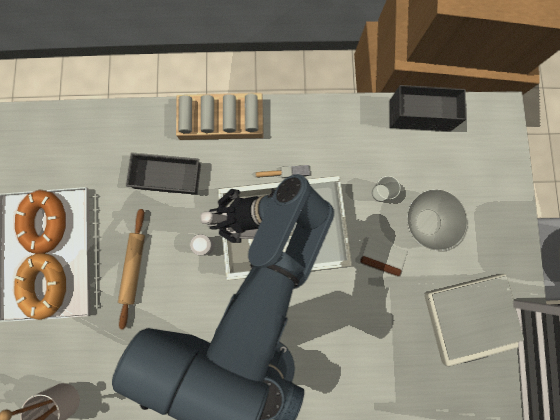

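The scoop is clear of the bin. Its lip shows at about scene zoom (325,315), with the ridge and lid still back. I'll check the lip height and the lid from depth.

```bash
python3 - <<'E'
from h import *
z=np.load('pics/s11.npz',allow_pickle=True);d=z['d'];m=z['m'].item()
for v in range(165,188,2):
    c=[(u,*w2b(world(m,u,v,d[v,u]))[0].round(3)) for u in range(292,352,6)]
    print(v,[tuple(map(float,k)) for k in c if k[3]>.18])
for x,y in[(282,330),(297,322),(312,311)]:
    u,v=int(150+x/2.2),int(40+y/2.2);print('ridge',w2b(world(m,u,v,d[v,u]))[0])
E
```

```text
165 [(316.0, -0.14, 0.046, 0.401), (322.0, -0.147, 0.029, 0.396), (328.0, -0.159, 0.02, 0.4), (334.0, -0.164, 0.002, 0.394), (340.0, -0.168, -0.02, 0.383)]
167 [(310.0, -0.126, 0.053, 0.387), (316.0, -0.139, 0.044, 0.392), (322.0, -0.15, 0.032, 0.393), (328.0, -0.162, 0.021, 0.395), (334.0, -0.164, -0.001, 0.384), (340.0, -0.169, -0.019, 0.377)]
169 [(310.0, -0.126, 0.052, 0.379), (316.0, -0.147, 0.051, 0.394), (322.0, -0.152, 0.033, 0.388), (328.0, -0.161, 0.019, 0.386), (334.0, -0.166, 0.001, 0.379), (340.0, -0.175, -0.014, 0.377)]
171 [(304.0, -0.104, 0.052, 0.353), (310.0, -0.128, 0.053, 0.373), (316.0, -0.149, 0.052, 0.389), (322.0, -0.158, 0.039, 0.389), (328.0, -0.167, 0.025, 0.387), (334.0, -0.171, 0.005, 0.378), (340.0, -0.177, -0.013, 0.372)]
173 [(304.0, -0.102, 0.05, 0.342), (310.0, -0.126, 0.05, 0.362), (316.0, -0.15, 0.052, 0.383), (322.0, -0.161, 0.04, 0.384), (328.0, -0.169, 0.026, 0.382), (334.0, -0.174, 0.007, 0.373)]
175 [(298.0, -0.078, 0.049, 0.314), (304.0, -0.105, 0.052, 0.338), (310.0, -0.131, 0.054, 0.36), (316.0, -0.15, 0.051, 0.374), (322.0, -0.164, 0.043, 
[... 253 characters left out ...]
]
179 [(298.0, -0.081, 0.051, 0.3), (304.0, -0.104, 0.05, 0.319), (310.0, -0.129, 0.051, 0.341), (316.0, -0.148, 0.047, 0.354), (322.0, -0.164, 0.04, 0.363)]
181 [(304.0, -0.106, 0.05, 0.312), (310.0, -0.126, 0.047, 0.328), (316.0, -0.146, 0.044, 0.343), (322.0, -0.156, 0.03, 0.342)]
183 [(298.0, -0.08, 0.049, 0.281), (304.0, -0.102, 0.046, 0.298), (310.0, -0.123, 0.043, 0.314), (316.0, -0.138, 0.034, 0.321)]
185 [(298.0, -0.076, 0.044, 0.265), (304.0, -0.1, 0.043, 0.286), (310.0, -0.118, 0.037, 0.298)]
187 [(304.0, -0.098, 0.04, 0.274), (310.0, -0.111, 0.028, 0.277)]
ridge [0.01530143 0.04660451 0.16421921]
ridge [0.01272477 0.01883801 0.16768366]
ridge [ 0.01245286 -0.00652693  0.17586498]
```

Depth puts the lowest visible bowl points at about 0.27 m or higher, and the model puts the lip at about 0.24 m. The ridge is unmoved, so I'll hand in.

```bash
python3 -m handwheel '[[[0,0,0,0,0,0],[0,0,0,0,0,0],[0,0,0,0,0,0],[0,0,0,0,0,0]]]' 0; python3 -c "
from workcell import *
o=observe();print(abs(o['qvel']).max(),o['grip_width'],o['contact_force']);finish_job()"
```

```text
time_s: 15.7
position: [0.4802, 0.1216, 0.4612]
tool_rot: [-0.302, 0.634, 0.647, 0.298]
contact_force: [-0.6, 0.7, -3.8]
grip_width: 0.0232
0.002183785106151335 0.023164130375028905 [-0.62487823  0.68202015 -3.79584495]
the job is handed in; nothing more can be done
```

The scoop is out of the bin and was still held in the gripper when I handed the job in at 15.7 s; no verdict was reported.

- **Lid:** I pushed it back by its ridge until the push force rose to about 44 N, which I took as the end stop. From depth at the end, the ridge was at about the same place (bin x ≈ +0.01 m), so the lid stayed back.
- **Scoop:** I gripped the handle, then regripped about 8 mm lower after the first grip sat high. I tilted the scoop handle first to 55° while drawing it forward and lifting it out. Apart from small fluctuations, the wrist force stayed close to the scoop's weight, so there was no sign of it pressing on the bin or lid.
- **Last checks:** The arm was at rest, with the grip steady at 23 mm and only the scoop's weight on the wrist. The lowest bowl points I could see were at about 0.27 m or higher. The lip's lowest edge was not directly visible; from the scoop's dimensions it is at about 0.24 m, well above the bin's top.
- **Other things on the bench:** By eye they look unmoved in the last pictures; I did not measure them.

The scoop's weight read 3–4 N at the wrist, against about 2.5 N expected for 0.25 kg. I put that down to sensor noise and offset, and no other check disagreed.

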